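# Re-stand toppled solvent dispensers in their rack

## Task

Two of the four blue solvent dispensers that belong in the bench rack have toppled: one lies in the rack's lane, the other has fallen out on the bench in front of it. Stand both upright in the lane, in line with the two that are still standing, setting them down rather than dropping them, then slide the rack's follower up until it holds all four snugly together against the end stop. Don't tip the two standing ones over, and leave the other things on the bench where they are.

Things in the scene. Friction and masses are not known exactly. Their poses are not given: they have to be found in the camera images.
- rack: fixed rack: aluminium bed 100 mm (its x) by 510 mm (its y, -295 to +215 mm), 10 mm thick; pots stand on it. The lane runs along its y, centred on x = 0, between two steel rods 76 mm apart inside, tops 27 mm above the bench. Grey end stop at the +y end (84 mm wide, top 90 mm above the bench); the follower comes from -y. Origin: underside of the bed, lane centre
- end_stop (a point): point on the lane floor, lane centre, at the inner face of the end stop (rack y = +199 mm, 10 mm above the bench)
- follower_knob (a point): near the top of the grip of the follower's round black knob, 24 mm thick from 64 to 80 mm above the bench, top at 86 mm; this point is 78 mm above the bench, 54 mm behind the follower's face. The follower is an upright grey plate 72 mm wide, top 71 mm above the bench, with a low carriage 46 mm wide and 74 mm long behind it
- follower_face (a point): point at lane floor height, lane centre, on the follower's front face (the face that touches the pots), y axis along the lane toward the end stop
- follower (a joint): slide of the follower along the lane, m: 0 = fully back (face 409 mm from the end stop), grows toward the end stop; about 3 N of friction, stays where it is left; travel 160 mm
- dispenser_a: blue plastic solvent dispenser pot with a white cap, round: body 68 mm across and 90 mm tall, cap 62 mm across above it, 105 mm tall in all, 0.22 kg. Origin: centre of its underside; +z runs along its axis from underside to cap. Starts standing in the lane next to the end stop
- dispenser_b: blue plastic solvent dispenser pot with a white cap, round: body 68 mm across and 90 mm tall, cap 62 mm across above it, 105 mm tall in all, 0.22 kg. Origin: centre of its underside; +z runs along its axis from underside to cap. Starts standing in the lane beside dispenser_a
- dispenser_c: blue plastic solvent dispenser pot with a white cap, round: body 68 mm across and 90 mm tall, cap 62 mm across above it, 105 mm tall in all, 0.22 kg. Origin: centre of its underside; +z runs along its axis from underside to cap. Starts toppled, lying on its side in the lane, its cap toward the follower
- dispenser_d: blue plastic solvent dispenser pot with a white cap, round: body 68 mm across and 90 mm tall, cap 62 mm across above it, 105 mm tall in all, 0.22 kg. Origin: centre of its underside; +z runs along its axis from underside to cap. Starts toppled, lying on its side on the bench in front of the rack, its cap roughly toward the follower's end of the rack
- flux_bottle: small white bottle with a red needle cap, 37 mm across, 96 mm tall, standing in front of the rack near its end-stop end; origin: centre of its underside. To be left alone
- red_tape: roll of red tape lying flat behind the rack, 62 mm across, 18 mm tall; origin: centre of its underside. To be left alone
- solder_reel: blue reel, 60 mm across, 36 mm tall, in front of the rack near its follower end; origin: centre of its underside. To be left alone
Not all that is in view belongs to the job. What is shaped like the dispenser_d but turquoise is not meant.

How it is judged:
On the way:
1. both toppled dispensers stand upright on the lane floor between the follower and the end stop (angle between each of dispenser_c, dispenser_d's own z axis and vertical below 0.1 rad and x of dispenser_c in the frame of rack between -0.015 and 0.015 m and z of dispenser_c in the frame of rack between 0.004 and 0.018 m and y of each of dispenser_c, dispenser_d in the frame of rack below 0.18 m and y of each of dispenser_c, dispenser_d in the frame of follower_face above 0 m and x of dispenser_d in the frame of rack between -0.015 and 0.015 m and z of dispenser_d in the frame of rack between 0.004 and 0.018 m), for 0.2 s.
At the end, for the whole second after the job is handed in: all four dispensers stand upright (within 0.10 rad) and at rest on the lane floor between follower and end stop, within 15 mm of the lane centre, and the follower is up against the row with no more than about 12 mm of slack in all (joint above 0.130 m; about 0.142 when closed) (all of step 1 and angle between each of dispenser_a, dispenser_b's own z axis and vertical below 0.1 rad and x of dispenser_a in the frame of rack between -0.015 and 0.015 m and z of dispenser_a in the frame of rack between 0.004 and 0.018 m and y of each of dispenser_a, dispenser_b in the frame of rack below 0.18 m and y of each of dispenser_a, dispenser_b in the frame of follower_face above 0 m and linear speed of each of dispenser_a, dispenser_b, dispenser_c, dispenser_d below 0.02 m/s and x of dispenser_b in the frame of rack between -0.015 and 0.015 m and z of dispenser_b in the frame of rack between 0.004 and 0.018 m and value of joint follower above 0.13 m); the robot touches nothing.
It fails at once if a standing dispenser is tipped over (more than 0.5 rad) (angle between any of dispenser_a, dispenser_b's own z axis and vertical above 0.5 rad).
It fails at once if a toppled dispenser is let go with its underside more than 55 mm above the bench ((height (world z) of dispenser_c above 0.055 m and contact force between dispenser_c and the fingers below 0.02 N) or (height (world z) of dispenser_d above 0.055 m and contact force between dispenser_d and the fingers below 0.02 N)).
It fails at once if the flux bottle, the red tape or the solder reel is moved by more than 30 mm (distance of any of flux_bottle, red_tape, solder_reel from where it was at the start of the episode above 0.03 m).
It also fails if it takes over 70 s, if anything falls off the work surface, if the arm or the gripper's body presses on something with over 40 N, if the wrist force passes 120 N, or if a joint passes its speed limit or range.

## Robot

A 6-joint arm with a two-finger parallel gripper is mounted at the origin on a cart in front of the work surface, level with it; the furniture and walls round the work are solid. World frame = base frame: x ahead of the robot, y to its left, z up, the work surface at z = 0. Lengths are in m, angles in rad, forces in N, time in s.
With the tool pointing down it reaches from about 0.3 to 1 m from the base axis. Payload 5.1 kg.
Tool frame: the origin (TCP) lies at the very end of the fingers, on their centre line; the grasp point (between the pads) lies 19 mm behind it; z points along the fingers, y is the line along which they close (so a half turn about z gives the same grasp; the last joint's range is limited). The gripper opens to 95 mm and grips with 3 to 60 N. Pads are 20 mm wide; open, the fingers measure 119 mm over their backs; the gripper's body (75 mm by 180 mm) begins 59 mm behind the grasp point.
Start: joints at [1.204, 0.124, 1.65, -0, 1.367, -0.083], TCP at [0.182, 0.624, 0.215] pointing down, gripper open.
Joint ranges: [-2.61, 2.61], [-1.02, 2.33], [0.03, 2.71], [-1.35, 4.49], [0.32, 2.68], [-2.91, 2.91]. Speed limits (rad/s): [2.57, 2.57, 3.14, 3.14, 3.14, 3.14].

## Interface

Orientations are given as [roll, pitch, yaw] about the fixed x, y, z axes, in that order (R = Rz(yaw) Ry(pitch) Rx(roll)).
In Python, from cell import arm gives the robot as it stands.
- The arm moves only by the tool move_arm, never from a script. Its argument "rows" is text: rows parted by semicolons, each of 7 numbers parted by spaces: the shift along the tool's x, y, z normalised to -1 to 1, where 1 is 0.3 m, then the turn, a rotation vector about the tool's x, y, z normalised to -1 to 1, where 1 is 90 degrees, then the opening, from -1 (shut) to 1 (fully open). In form: x y z ax ay az fingers; .... A call has 1 to 12 rows; each row shifts and turns the commanded pose from where the row before left it, along the tool's axes as they then stand; what a row does not reach is not made up. A row lasts 1/12 s, in which the tool goes at most 41.7 mm and 7.16 degrees, less where a joint would pass 70% of its speed; a pose out of reach is approached as far as the arm can. A call with a number of a shift or a turn outside -1 to 1 is refused whole. A call with a gripper value outside its range is refused whole. The fingers move at their own pace and stop on an object; "force" is the grip in N (left out, the last holds). Time passes only in rows, so rows that do not move let the fingers close. It gives the time, the measured TCP pose, the force, the opening and the grip force at its end, in the units of the state.
- arm.read_state(): the state, without advancing time (a new reading comes with each control period).
- arm.get_image(name): name is "scene" or "top" or "wrist"; returns a dict with "pixels" (400x640x3 uint8, red, green, blue), "z_map" (400x640 float32, m along the optical axis (not along the pixel's ray), 0 where there is no reading), "fx", "fy", "cx", "cy" (pixels), "T" (4x4, takes a point from camera to world coordinates); the wrist camera has in their place "mount" (4x4, takes a point from camera to tool coordinates, whose origin is the TCP and whose axes are the flange's). Camera axes: x right, y down, z forward; pixel columns grow to the right and rows downward; lengths in m; the calibration is good to about 2 mm. A picture is of the moment at which its call begins: read the wrist's pose just before it.
- arm.job_done(): hands the job in; it is judged then, once.
The state is a dict: "time": time; "joint_pos": joint angles; "qvel": joint speeds; "joint_efforts": joint torques, N m; "tool_pos": TCP position; "orientation": TCP orientation; "ft_force": force on the tool from outside, world axes, zero at the start; "ft_torque": the same for the moment, N m; "finger_gap": opening from 0.0 (shut) to 1.0 (fully open); "gripper_force": force on a finger pad.
Only numpy, scipy, OpenCV 4.12 (cv2) and the standard library are available. Lean on these libraries where they do the work, as an engineer would, in place of code of your own. Each camera call takes 0.05 s, during which the arm holds its last target. There are 200 camera calls.

## Working session

There is one attempt and no reset: what is moved stays moved. The work goes in short steps, Python scripts to look and compute and a tool call to move; the robot and the scene stay as the last step left them, time stands still between calls to the robot, and variables do not carry over. Pictures are saved under pics/ and viewed, at most 10 in all, crops included, and the job is handed in when it is done.

Besides the shell and the picture viewer there is one more tool, called after ">>>" in YAML: its name, and indented under it one key for each argument. move_arm: Moves the arm, as the interface text tells. Its arguments: {"type":"object","properties":{"rows":{"type":"string"},"force":{"type":"number"}},"required":["rows"]}

```bash
mkdir -p pics; cat > h.py <<'E'
from cell import arm
import numpy as np, cv2
from scipy.spatial.transform import Rotation as R
def grab(n,f):
    im=arm.get_image(n); cv2.imwrite(f'pics/{f}.png',im['pixels'][:,:,::-1]); np.savez(f'pics/{f}.npz',**im); return im
def P(im,u,v):
    z=float(im['z_map'][v,u]); p=np.array([(u-im['cx'])/im['fx']*z,(v-im['cy'])/im['fy']*z,z,1]); return (im['T']@p)[:3]
E
python3 - <<'E'
from h import *
s=arm.read_state(); print(s)
for n in('top','scene'):
    im=grab(n,n+'0'); print(im['fx'],im['T'].round(3).tolist())
E
```

```text
{'time': 0.0, 'joint_pos': array([ 1.20440829e+00,  1.24524610e-01,  1.65165156e+00,  1.38017604e-05,
        1.36747126e+00, -8.26144373e-02]), 'qvel': array([ 0.00038653, -0.00037961,  0.00105853, -0.00197816,  0.000919  ,
       -0.00122969]), 'joint_efforts': array([ 1.90423438e-03, -4.17610860e+01, -3.59929311e+01,  7.75578688e-02,
        4.93805192e-02, -1.58635648e-04]), 'tool_pos': array([0.18179498, 0.62340683, 0.21338768]), 'orientation': array([-3.13954601e+00, -1.83026167e-04,  2.85781607e+00]), 'ft_force': array([-0.34017445, -0.18098737,  0.67884436]), 'ft_torque': array([ 0.00380093, -0.00808228, -0.01221589]), 'gripper_force': 0.0, 'finger_gap': 1.0028007684962255}
465.7984529289428 [[-0.021, -0.987, 0.161, 0.337], [-1.0, 0.019, -0.014, 0.017], [0.01, -0.161, -0.987, 1.229], [0.0, 0.0, 0.0, 1.0]]
391.5776062176142 [[-0.787, -0.45, 0.421, 0.141], [-0.616, 0.594, -0.517, 0.514], [-0.017, -0.667, -0.745, 0.793], [0.0, 0.0, 0.0, 1.0]]
```

```bash
ls -la .
```

```text
total 16
drwxr-xr-x  3 agent agent 4096 Nov 29 23:10 .
drwxr-xr-x 23 root  root  4096 Nov 29 23:09 ..
-rw-r--r--  1 agent agent  366 Nov 29 23:10 h.py
drwxr-xr-x  2 agent agent 4096 Nov 29 23:10 pics
```

View pics/top0.png

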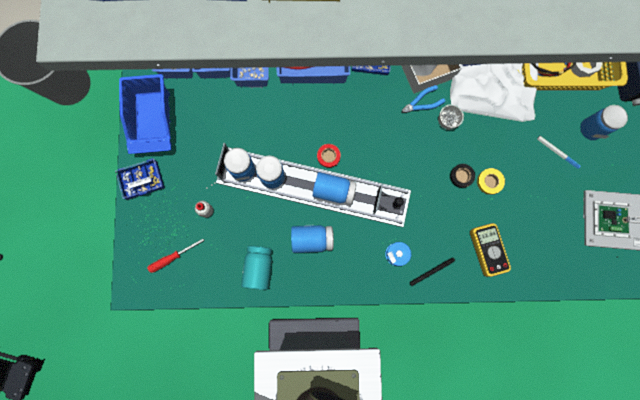

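View pics/scene0.png

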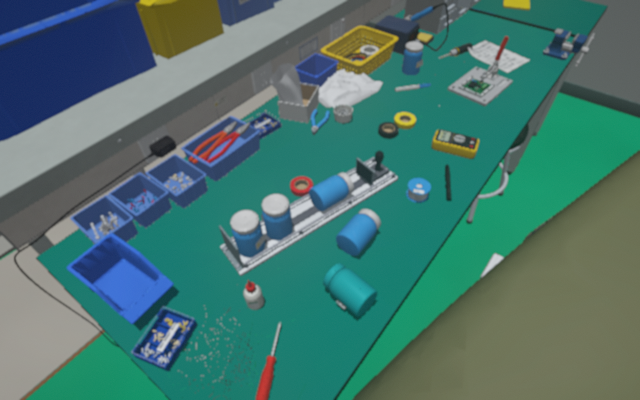

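Top view: blue lying pot with white cap (312,239) in front of the rack is dispenser_d. The capless-looking turquoise one (257,268) is the decoy, and the blue one standing at (605,122) is far away. dispenser_c lies in the lane (333,188), a/b stand at (239,163)/(270,172), and the follower knob is at (398,203). An enlarged crop will confirm this, and I'll measure at the same time.

```bash
python3 - <<'E'
from h import *
im=dict(np.load('pics/top0.npz')); px=im['pixels']
c=px[130:300,200:430,::-1]; cv2.imwrite('pics/crop1.png',cv2.resize(c,None,fx=3.4,fy=3.4,interpolation=cv2.INTER_CUBIC))
H,W=im['z_map'].shape; u,v=np.meshgrid(np.arange(W),np.arange(H)); z=im['z_map']
X=np.stack([(u-im['cx'])/im['fx']*z,(v-im['cy'])/im['fy']*z,z,np.ones_like(z)],-1)@im['T'].T; X=X[...,:3]; np.save('pics/X.npy',X)
hsv=cv2.cvtColor(px,cv2.COLOR_RGB2HSV)
for n,(u0,u1,v0,v1) in dict(c=(305,365,165,212),d=(285,340,218,260)).items():
    Q=X[v0:v1,u0:u1]; hh=hsv[v0:v1,u0:u1]
    m=(hh[...,0]>98)&(hh[...,0]<120)&(hh[...,1]>120)&(Q[...,2]>.03)
    q=Q[m]; top=np.percentile(q[:,2],98)
    from scipy.optimize import least_squares
    # cylinder r=34 horizontal: x-y line
    f=lambda p:np.hypot(-(q[:,0]-p[0])*np.sin(p[2])+(q[:,1]-p[1])*np.cos(p[2]),q[:,2]-p[3])-.034
    r=least_squares(f,[*q[:,:2].mean(0),np.radians(-95),top-.034],loss='soft_l1',f_scale=.002)
    d=np.array([np.cos(r.x[2]),np.sin(r.x[2])]); t=(q[:,:2]-r.x[:2])@d; 
    w=Q[(hh[...,1]<60)&(hh[...,2]>120)&(Q[...,2]>.045)]; tw=(w[:,:2]-r.x[:2])@d
    print(n,m.sum(),r.x.round(4),np.degrees(r.x[2]).round(1),'rms',np.sqrt((r.fun**2).mean()).round(4),'zmax',top.round(4),'t',np.percentile(t,[1,99]).round(4),'cap',np.percentile(tw,[2,98]).round(4) if len(tw) else None, (r.x[:2]+np.percentile(t,1)*d).round(4))
for n,(a,b) in dict(A=(239,160),B=(270,169)).items():
    Q=X[b-25:b+25,a-22:a+22]; q=Q[(Q[...,2]>.1)]; print(n,len(q),cv2.minEnclosingCircle(q[:,:2].astype(np.float32)),q[:,2].mean())
Q=X[185:225,370:415]; q=Q[(Q[...,2]>.079)&(Q[...,2]<.1)];print('knob',len(q),q.mean(0),q.min(0),q.max(0))
q=Q[(Q[...,2]>.06)&(Q[...,2]<.0755)];print('plate',len(q),q.mean(0))
Q=X[140:190,205:235]; q=Q[(Q[...,2]>.083)&(Q[...,2]<.1)];print('stop',len(q),q.mean(0), cv2.minAreaRect(q[:,:2].astype(np.float32)) if len(q) else '')
Q=X[140:230,205:415].reshape(-1,3); q=Q[(Q[:,2]>.02)&(Q[:,2]<.031)]; print('rods',len(q),cv2.minAreaRect(q[:,:2].astype(np.float32)))
for n,(a,b) in dict(flux=(203,208),tape=(329,155),reel=(399,253)).items(): print(n,X[b,a])
E
```

```text
c 839 [ 0.661   0.3411 -1.8247  0.0417] -104.5 rms 0.0812 zmax 0.0791 t [0.3578 0.4419] cap [0.3562 0.4597] [ 0.5712 -0.0051]
d 891 [ 0.4764 -2.2003 -1.5503  0.0317] -88.8 rms 0.0782 zmax 0.0691 t [-2.2584 -2.1737] cap [-2.1713 -2.1556] [0.4301 0.0576]
A 588 ((0.4922780990600586, 0.11063007265329361), 0.18157346546649933) 0.13071473759188307
B 525 ((0.4827210307121277, 0.08830990642309189), 0.16253092885017395) 0.12891143975454794
knob 63 [ 0.51636606 -0.21279865  0.08428011] [ 0.50653699 -0.22383042  0.07952196] [ 0.52772258 -0.20293127  0.08878117]
plate 82 [ 0.52613912 -0.16893761  0.06842546]
stop 83 [0.62493476 0.22717356 0.08860097] ((0.6322126984596252, 0.21851827204227448), (0.047395914793014526, 0.081829734146595), 86.65082550048828)
rods 1128 ((0.5823061466217041, 0.013826698064804077), (0.5267009139060974, 0.20063519477844238), 86.81148529052734)
flux [0.5112714  0.27794756 0.06761378]
tape [ 0.66079556 -0.04607764 -0.00128116]
reel [ 0.39048671 -0.21750708  0.02889874]
```

View pics/crop1.png

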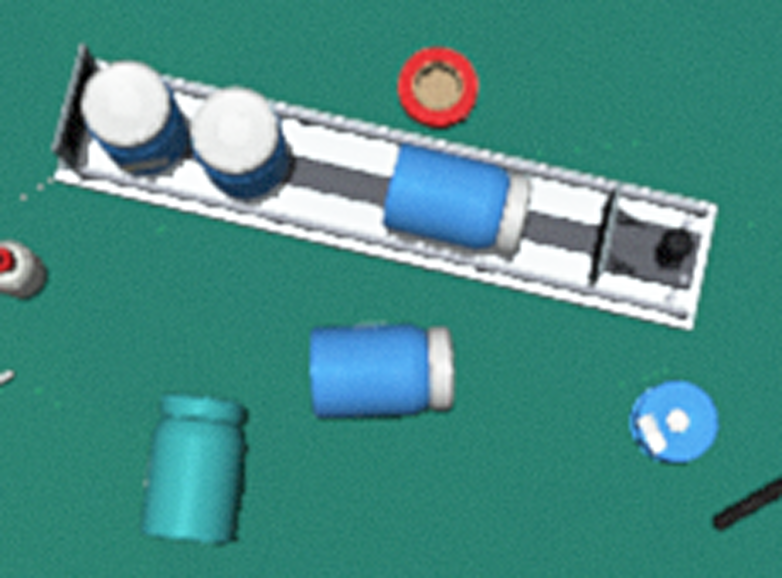

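```bash
cat > m.py <<'E'
from h import *
from scipy.optimize import least_squares
def cloud(im):
    H,W=im['z_map'].shape; u,v=np.meshgrid(np.arange(W),np.arange(H)); z=im['z_map']
    X=(np.stack([(u-im['cx'])/im['fx']*z,(v-im['cy'])/im['fy']*z,z,np.ones_like(z)],-1)@im['T'].T)[...,:3]
    X[z<=0]=np.nan; return X
def circ(q,r):
    f=lambda p:np.maximum(0,np.hypot(q[:,0]-p[0],q[:,1]-p[1])-r)
    c=np.median(q[:,:2],0); return c
E
python3 - <<'E'
from m import *
im=dict(np.load('pics/top0.npz')); px=im['pixels']; X=cloud(im)
X[(X[...,2]>.2)]=np.nan
hsv=cv2.cvtColor(px,cv2.COLOR_RGB2HSV)
for n,(u0,u1,v0,v1,a0) in dict(c=(305,365,165,212,-102),d=(285,340,218,260,-90)).items():
    Q=X[v0:v1,u0:u1]; hh=hsv[v0:v1,u0:u1]
    m=(hh[...,0]>98)&(hh[...,0]<120)&(hh[...,1]>120)&(Q[...,2]>.045)
    q=Q[m]
    f=lambda p:np.hypot(-(q[:,0]-p[0])*np.sin(p[1])+(q[:,1]-q[:,1].mean())*np.cos(p[1]),q[:,2]-p[2])-.034
    r=least_squares(f,[q[:,0].mean(),np.radians(a0),np.percentile(q[:,2],95)-.034],loss='soft_l1',f_scale=.002)
    th=r.x[1]; o=np.array([r.x[0],q[:,1].mean()])
    d=np.array([np.cos(th),np.sin(th)]); t=(q[:,:2]-o)@d
    w=Q[(hh[...,1]<60)&(hh[...,2]>120)&(Q[...,2]>.05)]; tw=(w[:,:2]-o)@d
    print(n,m.sum(),r.x.round(4),np.degrees(th).round(1),'rms',np.sqrt((r.fun**2).mean()).round(4),'t',np.percentile(t,[1,99]).round(4),'cap',np.percentile(tw,[2,98]).round(4) if len(tw) else None,'base', (o+np.percentile(t,1)*d).round(4))
for n,(a,b) in dict(A=(239,160),B=(270,169)).items():
    Q=X[b-25:b+25,a-22:a+22]; q=Q[(Q[...,2]>.098)]; print(n,len(q),cv2.minEnclosingCircle(q[:,:2].astype(np.float32)),q.mean(0))
Q=X[185:225,370:415]; q=Q[(Q[...,2]>.079)];print('knob',len(q),q.mean(0),q.min(0),q.max(0))
q=Q[(Q[...,2]>.06)&(Q[...,2]<.0755)];print('plate',len(q),cv2.minAreaRect(q[:,:2].astype(np.float32)))
Q=X[140:190,205:230]; q=Q[(Q[...,2]>.083)&(Q[...,2]<.095)&(hsv[140:190,205:230,2]<120)];print('stop',len(q), cv2.minAreaRect(q[:,:2].astype(np.float32)) if len(q) else '')
Q=X[140:230,205:415].reshape(-1,3); q=Q[(Q[:,2]>.004)&(Q[:,2]<.033)]; print('bed',len(q),cv2.minAreaRect(q[:,:2].astype(np.float32)),cv2.boxPoints(cv2.minAreaRect(q[:,:2].astype(np.float32))))
for n,(a,b) in dict(flux=(203,208),tape=(321,155),reel=(399,253),turq=(257,268),bench=(350,280)).items(): print(n,X[b,a])
E
```

```text
c 835 [ 0.561  -1.8247  0.0417] -104.5 rms 0.0021 t [-0.0407  0.0435] cap [-0.0422  0.0613] base [ 0.5712 -0.0051]
d 829 [ 0.4308 -1.5527  0.0317] -89.0 rms 0.0021 t [-0.0421  0.0428] cap [0.0452 0.0607] base [0.4301 0.0577]
A 580 ((0.6068211793899536, 0.17362549901008606), 0.05156935378909111) [0.6180675  0.1814998  0.11166486]
B 518 ((0.6062759160995483, 0.12157253175973892), 0.04401002079248428) [0.60031251 0.11128844 0.11185862]
knob 63 [ 0.51636606 -0.21279865  0.08428011] [ 0.50653699 -0.22383042  0.07952196] [ 0.52772258 -0.20293127  0.08878117]
plate 82 ((0.5167487859725952, -0.17373576760292053), (0.07124081254005432, 0.05529368668794632), 38.49702072143555)
stop 4 ((0.6301636695861816, 0.23310917615890503), (0.0003721639805007726, 0.0750294178724289), 75.36278533935547)
bed 4890 ((0.5810166597366333, 0.007309705018997192), (0.5584284067153931, 0.24215096235275269), 89.5085220336914) [[ 0.4575506  -0.27085567]
 [ 0.69969267 -0.27293277]
 [ 0.70448273  0.28547508]
 [ 0.46234065  0.28755218]]
flux [0.5112714  0.27794756 0.06761378]
tape [ 0.65611551 -0.02365511  0.0179611 ]
reel [ 0.39048671 -0.21750708  0.02889874]
turq [0.35921429 0.14294994 0.06458809]
bench [ 3.24527019e-01 -9.18160521e-02 -2.01520198e-06]
```

```bash
cat > plan.py <<'E'
from h import *
def Rt(yaw,tilt): # tool down, yaw deg, then turn about tool y by tilt deg
    return R.from_euler('xyz',[180,0,yaw],degrees=True)*R.from_euler('y',tilt,degrees=True)
def plan(p1,R1,f,start=None,vmax=.040,wmax=7.0,gp=None,gp0=None,skip=0):
    """rows to TCP p1,R1. if gp given, interpolate the grasp point (19mm behind TCP) instead"""
    s=arm.read_state(); p=np.array(s['tool_pos']); r=R.from_euler('xyz',s['orientation'])
    if start: p,r=np.array(start[0]),start[1]
    o=np.array([0,0,-.019]); g0=p+r.apply(o); g1=np.array(p1)+R1.apply(o); r0=r
    w=(r0.inv()*R1).as_rotvec(); n=int(np.ceil(max(np.linalg.norm(g1-g0)/vmax,np.degrees(np.linalg.norm(w))/wmax,np.linalg.norm(np.array(p1)-p)/vmax,1)))
    out=[]
    for k in range(1,n+1):
        rk=r0*R.from_rotvec(w*k/n); pk=g0+(g1-g0)*k/n-rk.apply(o)
        a=np.round(r.inv().apply(pk-p)/.3,3); b=np.round((r.inv()*rk).as_rotvec()/(np.pi/2),3)
        out.append(' '.join('%g'%(x+0) for x in [*a,*b])+' %g'%f); p=p+r.apply(a*.3); r=r*R.from_rotvec(b*np.pi/2)
    for i in range(0,n,12): print('; '.join(out[i:i+12])); print()
    return p,r
U=np.array([np.sin(np.radians(14.45)),np.cos(np.radians(14.45)),0]); STOP=np.array([.6319,.2356,.010])
E
python3 -c "
from plan import *
plan([.5587,-.0535,.30],Rt(75.55,0),1)"
```

```text
-0.092 -0.091 -0.014 0 0 0.049 1; -0.098 -0.083 -0.015 0 0 0.049 1; -0.105 -0.076 -0.014 0 0 0.049 1; -0.11 -0.067 -0.014 0 0 0.049 1; -0.115 -0.059 -0.014 0 0 0.049 1; -0.12 -0.049 -0.015 0 0 0.049 1; -0.122 -0.041 -0.014 0 0 0.049 1; -0.126 -0.03 -0.014 0 0 0.049 1; -0.127 -0.021 -0.014 0 0 0.049 1; -0.129 -0.011 -0.015 0 0.001 0.049 1; -0.129 -0.002 -0.014 0 0 0.049 1; -0.129 0.009 -0.014 0 0 0.049 1

-0.128 0.019 -0.015 -0.001 0 0.049 1; -0.126 0.028 -0.014 0 0 0.049 1; -0.123 0.038 -0.015 0 0 0.049 1; -0.12 0.047 -0.014 0 0 0.049 1; -0.116 0.057 -0.015 0 0 0.049 1; -0.112 0.065 -0.014 0 0 0.049 1; -0.106 0.074 -0.014 0 0 0.049 1; -0.1 0.081 -0.015 0 0 0.049 1
```

>>> move_arm:
  rows: "-0.092 -0.091 -0.014 0 0 0.049 1; -0.098 -0.083 -0.015 0 0 0.049 1; -0.105 -0.076 -0.014 0 0 0.049 1; -0.11 -0.067 -0.014 0 0 0.049 1; -0.115 -0.059 -0.014 0 0 0.049 1; -0.12 -0.049 -0.015 0 0 0.049 1; -0.122 -0.041 -0.014 0 0 0.049 1; -0.126 -0.03 -0.014 0 0 0.049 1; -0.127 -0.021 -0.014 0 0 0.049 1; -0.129 -0.011 -0.015 0 0 0.049 1; -0.129 -0.002 -0.014 0 0 0.049 1; -0.129 0.009 -0.014 0 0 0.049 1"

```text
time: 1.1
tool_pos: [0.4083, 0.2159, 0.2659]
orientation: [-3.142, -0.0, 1.931]
ft_force: [0.9, 0.5, -0.1]
finger_gap: 0.998
gripper_force: 0.0
```

>>> move_arm:
  rows: "-0.128 0.019 -0.015 0 0 0.049 1; -0.126 0.028 -0.014 0 0 0.049 1; -0.123 0.038 -0.015 0 0 0.049 1; -0.12 0.047 -0.014 0 0 0.049 1; -0.116 0.057 -0.015 0 0 0.049 1; -0.112 0.065 -0.014 0 0 0.049 1; -0.106 0.074 -0.014 0 0 0.049 1; -0.1 0.081 -0.015 0 0 0.049 1; 0 0 0 0 0 0 1; 0 0 0 0 0 0 1"

```text
time: 1.93
tool_pos: [0.559, -0.0545, 0.3]
orientation: [-3.14, -0.0, 1.316]
ft_force: [-0.3, 0.4, -1.0]
finger_gap: 1.0
gripper_force: 0.0
```

```bash
python3 - <<'E'
from m import *
s=arm.read_state(); print(s['time'],s['tool_pos'],s['orientation'],s['joint_pos'].round(3))
im=arm.get_image('wrist'); T=np.eye(4); T[:3,:3]=R.from_euler('xyz',s['orientation']).as_matrix(); T[:3,3]=s['tool_pos']; im['T']=T@im['mount']
cv2.imwrite('pics/w1.png',im['pixels'][:,:,::-1]); np.savez('pics/w1.npz',**im); print(im['mount'].round(3).tolist(),im['fx'])
E
```

```text
1.9333 [ 0.558998   -0.05449018  0.29998362] [-3.13990746e+00 -1.91468924e-04  1.31589318e+00] [-0.193 -0.11   1.743  0.     1.51   0.062]
[[-0.0, -0.957, -0.29, 0.082], [1.0, -0.001, 0.0, -0.001], [-0.0, -0.29, 0.957, -0.171], [0.0, 0.0, 0.0, 1.0]] 288.32342362203775
```

View pics/w1.png

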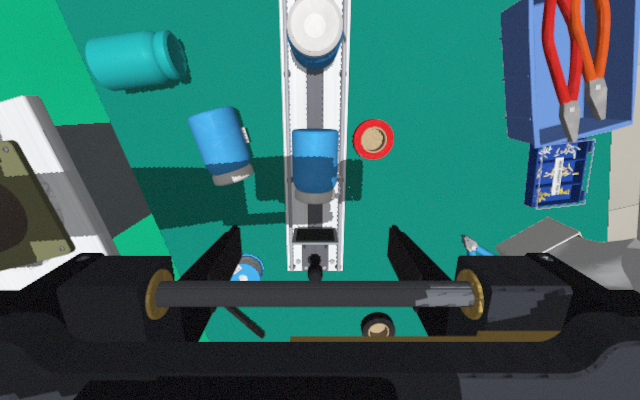

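The wrist view shows the rack vertical around u≈315, C at (315,165) with its cap down-image, B's cap at (315,25), D at (222,145) and the knob at (316,268). The yaw matches the lane. I'll measure these more closely from here.

```bash
python3 - <<'E'
from m import *
from plan import U
im=dict(np.load('pics/w1.npz')); X=cloud(im); px=im['pixels']; hsv=cv2.cvtColor(px,cv2.COLOR_RGB2HSV)
V=np.array([U[1],-U[0],0]); K=np.array([.5164,-.2128,0])
def lane(q): return np.stack([(q-K)@V,(q-K)@U,q[...,2]],-1)
L=lane(X)
for n,(u0,u1,v0,v1,a0) in dict(c=(290,340,120,210,-104.5),d=(185,262,100,188,-89)).items():
    Q=X[v0:v1,u0:u1]; hh=hsv[v0:v1,u0:u1]
    m=(hh[...,0]>98)&(hh[...,0]<120)&(hh[...,1]>120)&(Q[...,2]>.04); q=Q[m]; q=q[q[:,2]<.1]
    f=lambda p:np.hypot(-(q[:,0]-p[0])*np.sin(p[1])+(q[:,1]-q[:,1].mean())*np.cos(p[1]),q[:,2]-p[2])-.034
    r=least_squares(f,[q[:,0].mean(),np.radians(a0),.04],loss='soft_l1',f_scale=.002); th=r.x[1]; o=np.array([r.x[0],q[:,1].mean()]); d=np.array([np.cos(th),np.sin(th)]); t=(q[:,:2]-o)@d
    w=Q[(hh[...,1]<60)&(Q[...,2]>.045)&(Q[...,2]<.1)]; tw=(w[:,:2]-o)@d
    b=np.append(o+np.percentile(t,1)*d,0); print(n,len(q),r.x.round(4),np.degrees(th).round(1),'t',np.percentile(t,[1,99]).round(4),np.percentile(tw,[2,98]).round(4),'base',b.round(4),'lane',lane(b).round(4))
for n,(u0,u1,v0,v1,z0,z1) in dict(B=(280,350,0,60,.108,.125),rodL=(278,296,100,220,.02,.034),rodR=(335,352,100,220,.02,.034),knob=(300,330,250,290,.08,.095),plate=(285,345,225,250,.06,.078)).items():
    q=L[v0:v1,u0:u1].reshape(-1,3); q=q[(q[:,2]>z0)&(q[:,2]<z1)]; print(n,len(q),q.mean(0).round(4),np.percentile(q,2,axis=0).round(4),np.percentile(q,98,axis=0).round(4), np.polyfit(q[:,1],q[:,0],1).round(4))
E
```

```text
c 2681 [ 0.5629 -1.8298  0.0438] -104.8 t [-0.0392  0.045 ] [-0.0146  0.0647] base [ 0.5729 -0.0026  0.    ] lane [0.0023 0.2176 0.    ]
d 2769 [ 0.4319 -1.5607  0.0337] -89.4 t [-0.0402  0.0436] [0.0463 0.0622] base [0.4315 0.0584 0.    ] lane [-0.1498  0.2414  0.    ]
B 2664 [0.0021 0.3329 0.114 ] [-0.0259  0.306   0.1109] [0.0296 0.357  0.1168] [-0.0078  0.0047]
rodL 457 [-0.0387  0.172   0.0275] [-0.0417  0.077   0.025 ] [-0.036   0.2562  0.0295] [ 0.0029 -0.0392]
rodR 470 [0.0427 0.1718 0.0276] [0.0377 0.0773 0.0251] [0.0458 0.2559 0.0295] [0.0009 0.0425]
knob 149 [0.0018 0.0041 0.0855] [-0.0091 -0.0036  0.0803] [0.0123 0.0114 0.0884] [-0.0443  0.0019]
plate 292 [0.0018 0.0522 0.0683] [-0.0321  0.0493  0.0606] [0.0356 0.0544 0.0734] [-0.2956  0.0172]
```

```bash
cat >> plan.py <<'E'
V=np.array([U[1],-U[0],0]); K=np.array([.5164,-.2128,0])
def LP(x,y,z): return K+x*V+y*U+np.array([0,0,z])
def tcp(g,Rm,back=0): return np.array(g)+Rm.apply([0,0,.019-back])
E
python3 -c "
from plan import *
Rm=Rt(75.4,50); g=LP(.0023,.1585,.052)
a=plan(tcp(g,Rm,.11),Rm,1); print(a[0]); plan(tcp(g,Rm),Rm,1,start=a,vmax=.025)"
```

```text
-0.031 0.001 0.081 0 0.069 0 1; -0.04 0 0.077 0 0.07 0 1; -0.047 0.001 0.071 -0.001 0.069 0 1; -0.056 0 0.065 0 0.07 0 1; -0.062 0.001 0.058 0 0.069 0 1; -0.068 0.001 0.05 0 0.069 0 1; -0.072 0 0.042 -0.001 0.07 0 1; -0.077 0.001 0.032 0 0.069 0.001 1

[ 0.54076026 -0.12733993  0.11058514]
0 0 0.073 0 0 0 1; 0 0 0.074 0 0 0 1; 0 0 0.073 0 0 0 1; 0 -0.001 0.073 0 0 0 1; 0 0 0.074 0 0 0 1
```

>>> move_arm:
  rows: "-0.031 0.001 0.081 0 0.069 0 1; -0.04 0 0.077 0 0.07 0 1; -0.047 0.001 0.071 -0.001 0.069 0 1; -0.056 0 0.065 0 0.07 0 1; -0.062 0.001 0.058 0 0.069 0 1; -0.068 0.001 0.05 0 0.069 0 1; -0.072 0 0.042 -0.001 0.07 0 1; -0.077 0.001 0.032 0 0.069 0.001 1; 0 0 0 0 0 0 1; 0 0 0 0 0 0 1"

```text
time: 2.82
tool_pos: [0.5395, -0.1255, 0.1082]
orientation: [-3.132, -0.875, 1.309]
ft_force: [0.5, 0.1, 0.2]
finger_gap: 0.996
gripper_force: 0.0
```

```bash
python3 -c "
from plan import *
print(arm.read_state()['joint_pos'].round(2))
Rm=Rt(75.4,50); g=LP(.0023,.1585,.052)
plan(tcp(g,Rm),Rm,1,vmax=.022)"
```

```text
[-0.71  0.22  1.92  0.76  1.51 -0.71]
0 0.001 0.072 0 0 -0.001 1; 0.001 0.002 0.071 -0.001 -0.001 0 1; 0 0.001 0.072 0 0 -0.001 1; 0.001 0.001 0.071 -0.001 0 0 1; 0 0.001 0.072 0 0 -0.001 1
```

>>> move_arm:
  rows: "0 0.001 0.072 0 0 -0.001 1; 0.001 0.002 0.071 -0.001 -0.001 0 1; 0 0.001 0.072 0 0 -0.001 1; 0.001 0.001 0.071 -0.001 0 0 1; 0 0.001 0.072 0 0 -0.001 1; 0 0 0 0 0 0 1; 0 0 0 0 0 0 1"

```text
time: 3.4
tool_pos: [0.5651, -0.046, 0.0455]
orientation: [3.124, -0.869, 1.334]
ft_force: [-0.4, -0.3, 0.5]
finger_gap: 0.998
gripper_force: 0.0
```

```bash
python3 -c "
from plan import *
s=arm.read_state();Rm=Rt(75.4,50); g=LP(.0023,.1585,.052); print((s['tool_pos']-tcp(g,Rm)).round(4),s['ft_force'].round(1))"
```

```text
[ 0.0033 -0.0002  0.0057] [-0.4 -0.3  0.5]
```

```bash
python3 -c "
from plan import *
Rm=Rt(75.4,50); g=LP(.0023,.1585,.052); plan(tcp(g,Rm),Rm,1,vmax=.004)"
```

```text
-0.008 -0.005 0.005 0.001 0.001 0.004 1; -0.008 -0.006 0.005 0.001 0.002 0.004 1
```

>>> move_arm:
  rows: "-0.008 -0.005 0.005 0.001 0.001 0.004 1; -0.008 -0.006 0.005 0.001 0.002 0.004 1; 0 0 0 0 0 0 1; 0 0 0 0 0 0 -1; 0 0 0 0 0 0 -1; 0 0 0 0 0 0 -1; 0 0 0 0 0 0 -1; 0 0 0 0 0 0 -1; 0 0 0 0 0 0 -1; 0 0 0 0 0 0 -1"
  force: 25

```text
time: 4.23
tool_pos: [0.5608, -0.048, 0.037]
orientation: [-3.135, -0.875, 1.305]
ft_force: [-0.4, -1.6, 0.3]
finger_gap: 0.701
gripper_force: 25.0
```

```bash
python3 -c "
from plan import *
s=arm.read_state();Rm=Rt(75.4,50); g=LP(.0023,.1585,.052); print((s['tool_pos']-tcp(g,Rm)).round(4),s['ft_force'].round(1))
p=s['tool_pos'];r=R.from_euler('xyz',s['orientation'])
b=plan(p+[0,0,.045],r,-1,vmax=.025); Rf=Rt(75.4,-40); print('final')
b=plan(tcp(LP(.002,.190,.110),Rf),Rf,-1,start=b,wmax=5)"
```

```text
[-0.0011 -0.0022 -0.0027] [-0.4 -1.6  0.3]
0.058 0 -0.048 0 0 0 -1; 0.057 -0.001 -0.048 0 0 0 -1

final
0.001 0 0.003 0 -0.053 0 -1; 0.001 0 0.002 0 -0.052 0 -1; 0.001 0 0.001 0 -0.053 -0.001 -1; 0.001 0 0.001 -0.001 -0.053 0 -1; 0.001 0 0.001 0 -0.053 0 -1; 0.002 0 0 0 -0.052 0 -1; 0.001 0 -0.001 0 -0.053 0 -1; 0.001 0 -0.001 0 -0.053 -0.001 -1; 0.001 0 -0.002 0 -0.052 0 -1; 0.001 0 -0.002 0 -0.053 0 -1; 0.001 0 -0.003 -0.001 -0.053 0 -1; 0.001 0 -0.003 0 -0.052 0 -1

0 0 -0.004 0 -0.053 -0.001 -1; 0 0 -0.004 0 -0.053 0 -1; 0 0 -0.004 0 -0.053 0 -1; -0.001 0 -0.005 0 -0.052 0 -1; -0.001 0 -0.005 -0.001 -0.053 0 -1; -0.001 0 -0.006 0 -0.053 -0.001 -1; -0.002 0 -0.006 0 -0.052 0 -1
```

>>> move_arm:
  rows: "0.038 0 -0.032 0 0 0 -1; 0.038 0 -0.032 0 0 0 -1; 0.039 0 -0.032 0 0 0 -1; 0 0 0 0 0 0 -1"

```text
time: 4.57
tool_pos: [0.5626, -0.0487, 0.0849]
orientation: [3.141, -0.874, 1.311]
ft_force: [2.2, -1.3, -1.2]
finger_gap: 0.698
gripper_force: 25.0
```

>>> move_arm:
  rows: "0.001 0 0.003 0 -0.053 0 -1; 0.001 0 0.002 0 -0.052 0 -1; 0.001 0 0.001 0 -0.053 -0.001 -1; 0.001 0 0.001 -0.001 -0.053 0 -1; 0.001 0 0.001 0 -0.053 0 -1; 0.002 0 0 0 -0.052 0 -1; 0.001 0 -0.001 0 -0.053 0 -1; 0.001 0 -0.001 0 -0.053 -0.001 -1; 0.001 0 -0.002 0 -0.052 0 -1; 0.001 0 -0.002 0 -0.053 0 -1; 0.001 0 -0.003 -0.001 -0.053 0 -1; 0.001 0 -0.003 0 -0.052 0 -1"

```text
time: 5.57
tool_pos: [0.562, -0.0431, 0.0853]
orientation: [-3.142, 0.121, 1.313]
ft_force: [-0.1, 0.0, -1.7]
finger_gap: 0.7
gripper_force: 25.0
```

>>> move_arm:
  rows: "0 0 -0.004 0 -0.053 -0.001 -1; 0 0 -0.004 0 -0.053 0 -1; 0 0 -0.004 0 -0.053 0 -1; -0.001 0 -0.005 0 -0.052 0 -1; -0.001 0 -0.005 -0.001 -0.053 0 -1; -0.001 0 -0.006 0 -0.053 -0.001 -1; -0.002 0 -0.006 0 -0.052 0 -1; 0 0 0 0 0 0 -1; 0 0 0 0 0 0 -1"

```text
time: 6.32
tool_pos: [0.5622, -0.04, 0.0937]
orientation: [-3.138, 0.696, 1.32]
ft_force: [0.8, -0.2, -0.7]
finger_gap: 0.702
gripper_force: 25.0
```

```bash
python3 - <<'E'
from plan import *
s=arm.read_state(); r=R.from_euler('xyz',s['orientation']); g=s['tool_pos']-r.apply([0,0,.019]); d=g-K
print(s['joint_pos'].round(2),'tool lane',d@V,d@U,g[2],'tool z',r.apply([0,0,1]).round(3),s['ft_force'].round(1))
a=arm.get_image('scene')['pixels'][130:300,200:420,::-1]; b=arm.get_image('top')['pixels'][110:280,200:420,::-1]
cv2.imwrite('pics/c2.png',cv2.resize(np.hstack([a,b]),None,fx=1.8,fy=1.8,interpolation=cv2.INTER_CUBIC))
E
```

```text
[ 0.14  0.25  1.84 -0.64  1.4   0.62] tool lane 0.0013102542784968437 0.19093596840451216 0.1082585001613452 tool z [-0.163 -0.62  -0.767] [ 0.8 -0.2 -0.7]
```

View pics/c2.png

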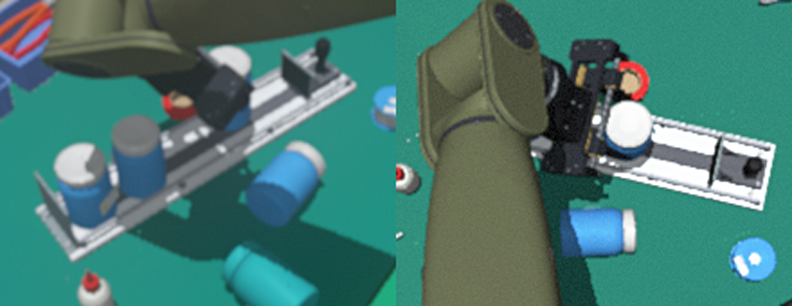

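The pot is held upright and clear above the lane, and the gripper clears B. Lowering it now.

```bash
python3 -c "
from plan import *
Rf=Rt(75.5,-40); b=plan(tcp(LP(.002,.191,.0755),Rf),Rf,-1,vmax=.006); plan(tcp(LP(.002,.191,.0725),Rf),Rf,-1,start=b,vmax=.0015)"
```

```text
0.013 0 0.014 0 0 0 -1; 0.012 0 0.015 0 -0.001 0 -1; 0.013 0 0.014 0 0 0 -1; 0.013 0 0.014 -0.001 0 0 -1; 0.012 0 0.014 0 0 -0.001 -1; 0.013 0 0.015 0 -0.001 0 -1

0.003 0 0.004 0 0 0 -1; 0.003 0 0.003 0 0 0 -1
```

>>> move_arm:
  rows: "0.013 0 0.014 0 0 0 -1; 0.012 0 0.015 0 -0.001 0 -1; 0.013 0 0.014 0 0 0 -1; 0.013 0 0.014 -0.001 0 0 -1; 0.012 0 0.014 0 0 -0.001 -1; 0.013 0 0.015 0 -0.001 0 -1; 0 0 0 0 0 0 -1; 0 0 0 0 0 0 -1"

```text
time: 7.08
tool_pos: [0.5627, -0.0401, 0.0603]
orientation: [-3.14, 0.701, 1.319]
ft_force: [-0.4, -0.4, -1.3]
finger_gap: 0.699
gripper_force: 25.0
```

>>> move_arm:
  rows: "0.003 0 0.004 0 0 0 -1; 0 0 0 0 0 0 -1; 0 0 0 0 0 0 -1"

```text
time: 7.33
tool_pos: [0.5633, -0.0401, 0.0597]
orientation: [3.141, 0.7, 1.318]
ft_force: [-0.3, 0.3, -1.2]
finger_gap: 0.704
gripper_force: 25.0
```

>>> move_arm:
  rows: "0.003 0 0.003 0 0 0 -1; 0 0 0 0 0 0 -1; 0 0 0 0 0 0 -1"

```text
time: 7.58
tool_pos: [0.5631, -0.0401, 0.0583]
orientation: [3.141, 0.701, 1.318]
ft_force: [0.3, 0.3, -1.1]
finger_gap: 0.704
gripper_force: 25.0
```

>>> move_arm:
  rows: "0.003 0 0.004 0 0 0 -1; 0 0 0 0 0 0 -1; 0 0 0 0 0 0 -1"

```text
time: 7.83
tool_pos: [0.5633, -0.0401, 0.0572]
orientation: [3.141, 0.701, 1.318]
ft_force: [-0.3, 0.1, 1.3]
finger_gap: 0.7
gripper_force: 25.0
```

>>> move_arm:
  rows: "0.003 0 0.003 0 0 0 -1; 0 0 0 0 0 0 -1; 0 0 0 0 0 0 -1"

```text
time: 8.08
tool_pos: [0.5633, -0.0401, 0.0571]
orientation: [3.141, 0.702, 1.317]
ft_force: [-2.3, 2.0, 6.5]
finger_gap: 0.703
gripper_force: 25.0
```

>>> move_arm:
  rows: "0 0 0 0 0 0 1; 0 0 0 0 0 0 1; 0 0 0 0 0 0 1; 0 0 0 0 0 0 1; 0 0 0 0 0 0 1; 0 0 0 0 0 0 1; 0 0 -0.06 0 0 0 1; 0 0 -0.1 0 0 0 1; 0 0 -0.1 0 0 0 1; 0 0 -0.1 0 0 0 1; 0 0 -0.1 0 0 0 1; 0 0 -0.1 0 0 0 1"

```text
time: 9.08
tool_pos: [0.5901, 0.0657, 0.1849]
orientation: [3.142, 0.701, 1.318]
ft_force: [-0.0, -0.0, -0.5]
finger_gap: 1.0
gripper_force: 0.0
```

```bash
python3 - <<'E'
from plan import *
from m import cloud
s=arm.read_state(); print(s['joint_pos'].round(2))
im=arm.get_image('top'); np.savez('pics/t3.npz',**im)
X=cloud(im); d=X-K; L=np.stack([d@V,d@U,X[...,2]],-1)
q=L[(L[...,1]>.12)&(L[...,1]<.24)&(abs(L[...,0])<.05)&(L[...,2]>.105)&(L[...,2]<.125)]
print(len(q),q.mean(0),np.percentile(q,[2,98],axis=0).round(4))
# next: D pregrasp, tilt 50 yaw 90.6
Rm=Rt(90.6,50); g=np.array([.4317,-.0016,.042])
b=plan(tcp(g+[0,-.09,.16],Rm),Rm,1); print(b[0])
E
```

```text
[ 0.29  0.27  1.65 -0.58  1.62  0.64]
506 [0.00069444 0.18426385 0.1120269 ] [[-0.0274  0.1566  0.1069]
 [ 0.0286  0.2125  0.1169]]
-0.033 -0.03 0.034 0.002 0.076 -0.014 1; -0.036 -0.031 0.029 0.001 0.077 -0.014 1; -0.039 -0.032 0.024 0.002 0.076 -0.014 1; -0.04 -0.033 0.018 0.002 0.076 -0.014 1; -0.042 -0.034 0.012 0.001 0.077 -0.014 1; -0.042 -0.035 0.007 0.002 0.076 -0.014 1; -0.042 -0.036 0.001 0.002 0.077 -0.014 1; -0.041 -0.037 -0.006 0.002 0.076 -0.014 1; -0.039 -0.039 -0.01 0.001 0.076 -0.014 1; -0.037 -0.039 -0.016 0.002 0.077 -0.014 1; -0.033 -0.04 -0.021 0.002 0.076 -0.015 1; -0.03 -0.042 -0.026 0.001 0.076 -0.014 1

-0.026 -0.042 -0.03 0.002 0.077 -0.014 1

[ 0.43147157 -0.07702178  0.18980792]
```

>>> move_arm:
  rows: "-0.033 -0.03 0.034 0.002 0.076 -0.014 1; -0.036 -0.031 0.029 0.001 0.077 -0.014 1; -0.039 -0.032 0.024 0.002 0.076 -0.014 1; -0.04 -0.033 0.018 0.002 0.076 -0.014 1; -0.042 -0.034 0.012 0.001 0.077 -0.014 1; -0.042 -0.035 0.007 0.002 0.076 -0.014 1; -0.042 -0.036 0.001 0.002 0.077 -0.014 1; -0.041 -0.037 -0.006 0.002 0.076 -0.014 1; -0.039 -0.039 -0.01 0.001 0.076 -0.014 1; -0.037 -0.039 -0.016 0.002 0.077 -0.014 1; -0.033 -0.04 -0.021 0.002 0.076 -0.015 1; -0.03 -0.042 -0.026 0.001 0.076 -0.014 1"

```text
time: 10.13
tool_pos: [0.4402, -0.0702, 0.1848]
orientation: [-3.117, -0.753, 1.544]
ft_force: [0.8, -0.3, 0.4]
finger_gap: 1.003
gripper_force: 0.0
```

>>> move_arm:
  rows: "-0.026 -0.042 -0.03 0.002 0.077 -0.014 1; 0 0 0 0 0 0 1; 0 0 0 0 0 0 1"

```text
time: 10.38
tool_pos: [0.4273, -0.0818, 0.1838]
orientation: [-3.124, -0.871, 1.562]
ft_force: [-0.2, 0.1, 0.5]
finger_gap: 1.0
gripper_force: 0.0
```

```bash
python3 -c "
from plan import *
print(arm.read_state()['joint_pos'].round(2))
Rm=Rt(90.6,50); g=np.array([.4317,-.0016,.042])
b=plan(tcp(g,Rm,.08),Rm,1,vmax=.03); plan(tcp(g,Rm),Rm,1,start=b,vmax=.02)"
```

```text
[-0.72 -0.02  2.04  0.62  1.75 -0.81]
-0.047 0.005 0.076 0 0 -0.002 1; -0.048 0.005 0.077 -0.001 0.001 -0.002 1; -0.047 0.005 0.076 0 0 -0.002 1; -0.048 0.004 0.076 -0.001 0 -0.002 1

0 0 0.053 0 0 0 1; 0 0 0.054 0 0 0 1; 0 0 0.053 0 0 0 1; 0 0 0.054 0 0 0 1; 0 0 0.053 0 0 0 1
```

>>> move_arm:
  rows: "-0.047 0.005 0.076 0 0 -0.002 1; -0.048 0.005 0.077 -0.001 0.001 -0.002 1; -0.047 0.005 0.076 0 0 -0.002 1; -0.048 0.004 0.076 -0.001 0 -0.002 1; 0 0 0.053 0 0 0 1; 0 0 0.054 0 0 0 1; 0 0 0.053 0 0 0 1; 0 0 0.054 0 0 0 1; 0 0 0.053 0 0 0 1; 0 0 0 0 0 0 1; 0 0 0 0 0 0 1"

```text
time: 11.3
tool_pos: [0.4322, 0.015, 0.0314]
orientation: [3.136, -0.871, 1.592]
ft_force: [0.5, -0.5, 0.5]
finger_gap: 1.003
gripper_force: 0.0
```

```bash
python3 -c "
from plan import *
s=arm.read_state()
Rm=Rt(90.6,50); g=np.array([.4317,-.0016,.042]); print((s['tool_pos']-tcp(g,Rm)).round(4))
b=plan(tcp(g,Rm),Rm,1,vmax=.004)"
```

```text
[0.0006 0.0021 0.0017]
-0.009 -0.002 -0.002 -0.002 0.001 0.004 1
```

Good enough: close and lift.

>>> move_arm:
  rows: "0 0 0 0 0 0 -1; 0 0 0 0 0 0 -1; 0 0 0 0 0 0 -1; 0 0 0 0 0 0 -1; 0 0 0 0 0 0 -1; 0 0 0 0 0 0 -1; 0 0 0 0 0 0 -1"
  force: 25

```text
time: 11.88
tool_pos: [0.4324, 0.0135, 0.0314]
orientation: [3.136, -0.871, 1.589]
ft_force: [-0.4, -2.8, 2.9]
finger_gap: 0.702
gripper_force: 25.0
```

```bash
python3 -c "
from plan import *
s=arm.read_state(); p=s['tool_pos'];r=R.from_euler('xyz',s['orientation']); g=p-r.apply([0,0,.019]); print(g.round(4),s['finger_gap'])
b=plan(p+[0,0,.05],r,-1,vmax=.017); Rf=Rt(90.6,-40)
b=plan(tcp([.43,-.02,.10],Rf),Rf,-1,start=b,wmax=5)"
```

```text
[ 0.4326 -0.0011  0.0436] 0.7016403587917739
0.043 0 -0.036 0 0 0 -1; 0.042 0 -0.036 0 0 0 -1; 0.043 0.001 -0.035 0 0 0 -1

-0.007 -0.001 -0.004 0 -0.056 0 -1; -0.007 0 -0.003 0 -0.055 0 -1; -0.008 -0.001 -0.004 0 -0.056 0 -1; -0.007 0 -0.003 0.001 -0.055 0 -1; -0.008 -0.001 -0.003 0 -0.056 0.001 -1; -0.008 0 -0.003 0 -0.055 0 -1; -0.009 -0.001 -0.002 0 -0.056 0 -1; -0.009 0 -0.002 0 -0.055 0 -1; -0.008 -0.001 -0.003 0 -0.056 0 -1; -0.009 -0.001 -0.001 0 -0.055 0 -1; -0.009 0 -0.002 0.001 -0.056 0 -1; -0.009 -0.001 -0.001 0 -0.055 0.001 -1

-0.01 0 0 0 -0.056 0 -1; -0.009 -0.001 -0.001 0 -0.055 0 -1; -0.009 0 0 0 -0.056 0 -1; -0.009 -0.001 0 0 -0.055 0 -1; -0.009 0 0.001 0 -0.056 0 -1; -0.01 -0.001 0.001 0.001 -0.055 0 -1
```

>>> move_arm:
  rows: "0.043 0 -0.036 0 0 0 -1; 0.042 0 -0.036 0 0 0 -1; 0.043 0.001 -0.035 0 0 0 -1; 0 0 0 0 0 0 -1"

```text
time: 12.22
tool_pos: [0.4338, 0.0132, 0.0832]
orientation: [3.13, -0.869, 1.594]
ft_force: [-0.0, -1.6, -1.6]
finger_gap: 0.699
gripper_force: 25.0
```

>>> move_arm:
  rows: "-0.007 -0.001 -0.004 0 -0.056 0 -1; -0.007 0 -0.003 0 -0.055 0 -1; -0.008 -0.001 -0.004 0 -0.056 0 -1; -0.007 0 -0.003 0.001 -0.055 0 -1; -0.008 -0.001 -0.003 0 -0.056 0.001 -1; -0.008 0 -0.003 0 -0.055 0 -1; -0.009 -0.001 -0.002 0 -0.056 0 -1; -0.009 0 -0.002 0 -0.055 0 -1; -0.008 -0.001 -0.003 0 -0.056 0 -1; -0.009 -0.001 -0.001 0 -0.055 0 -1; -0.009 0 -0.002 0.001 -0.056 0 -1; -0.009 -0.001 -0.001 0 -0.055 0.001 -1"

```text
time: 13.22
tool_pos: [0.4302, -0.0164, 0.0782]
orientation: [-3.141, 0.178, 1.583]
ft_force: [-0.5, 0.6, -1.2]
finger_gap: 0.696
gripper_force: 25.0
```

>>> move_arm:
  rows: "-0.01 0 0 0 -0.056 0 -1; -0.009 -0.001 -0.001 0 -0.055 0 -1; -0.009 0 0 0 -0.056 0 -1; -0.009 -0.001 0 0 -0.055 0 -1; -0.009 0 0.001 0 -0.056 0 -1; -0.01 -0.001 0.001 0.001 -0.055 0 -1; 0 0 0 0 0 0 -1; 0 0 0 0 0 0 -1"

```text
time: 13.88
tool_pos: [0.4288, -0.0313, 0.0831]
orientation: [-3.134, 0.696, 1.588]
ft_force: [0.0, 0.9, -1.3]
finger_gap: 0.7
gripper_force: 25.0
```

```bash
python3 -c "
from plan import *
s=arm.read_state(); p=s['tool_pos'];r=R.from_euler('xyz',s['orientation']); g=p-r.apply([0,0,.019]); print(g.round(4),s['finger_gap'],s['joint_pos'].round(2))
Rf=Rt(90.6,-40)
b=plan(tcp([g[0],g[1],.0625],Rf),Rf,-1,vmax=.006)"
```

```text
[ 0.4287 -0.0192  0.0977] 0.6999227987956991 [ 0.23 -0.09  2.23 -0.71  1.27  0.53]
0.012 0 0.015 0 0 0.001 -1; 0.013 0 0.015 -0.001 -0.001 0 -1; 0.013 0 0.015 0 0 0.001 -1; 0.012 0 0.015 0 0 0 -1; 0.013 0.001 0.015 0 0 0.001 -1; 0.012 0 0.015 -0.001 -0.001 0 -1
```

>>> move_arm:
  rows: "0.012 0 0.015 0 0 0.001 -1; 0.013 0 0.015 -0.001 -0.001 0 -1; 0.013 0 0.015 0 0 0.001 -1; 0.012 0 0.015 0 0 0 -1; 0.013 0.001 0.015 0 0 0.001 -1; 0.012 0 0.015 -0.001 -0.001 0 -1; 0 0 0 0 0 0 -1; 0 0 0 0 0 0 -1"

```text
time: 14.55
tool_pos: [0.4299, -0.0323, 0.0495]
orientation: [3.138, 0.701, 1.578]
ft_force: [-0.6, 0.6, -1.9]
finger_gap: 0.704
gripper_force: 25.0
```

>>> move_arm:
  rows: "0.003 0 0.004 0 0 0 -1; 0 0 0 0 0 0 -1; 0 0 0 0 0 0 -1"

```text
time: 14.8
tool_pos: [0.4305, -0.0321, 0.0487]
orientation: [3.135, 0.701, 1.576]
ft_force: [0.2, 0.3, -1.8]
finger_gap: 0.702
gripper_force: 25.0
```

>>> move_arm:
  rows: "0.003 0 0.003 0 0 0 -1; 0 0 0 0 0 0 -1; 0 0 0 0 0 0 -1"

```text
time: 15.05
tool_pos: [0.4303, -0.032, 0.0472]
orientation: [3.136, 0.701, 1.577]
ft_force: [0.2, 0.8, -1.1]
finger_gap: 0.7
gripper_force: 25.0
```

>>> move_arm:
  rows: "0.003 0 0.004 0 0 0 -1; 0 0 0 0 0 0 -1; 0 0 0 0 0 0 -1"

```text
time: 15.3
tool_pos: [0.4306, -0.0321, 0.0462]
orientation: [3.135, 0.701, 1.576]
ft_force: [-1.0, 2.2, 0.9]
finger_gap: 0.701
gripper_force: 25.0
```

>>> move_arm:
  rows: "0.003 0 0.004 0 0 0 -1; 0 0 0 0 0 0 -1; 0 0 0 0 0 0 -1"

```text
time: 15.55
tool_pos: [0.4308, -0.0323, 0.0461]
orientation: [3.135, 0.703, 1.575]
ft_force: [-5.1, 4.4, 11.4]
finger_gap: 0.698
gripper_force: 25.0
```

>>> move_arm:
  rows: "0 0 0 0 0 0 1; 0 0 0 0 0 0 1; 0 0 0 0 0 0 1; 0 0 0 0 0 0 1; 0 0 0 0 0 0 1; 0 0 0 0 0 0 1; 0 0 -0.06 0 0 0 1; 0 0 -0.1 0 0 0 1; 0 0 -0.1 0 0 0 1; 0 0 -0.1 0 0 0 1; 0 0 -0.1 0 0 0 1; 0 0 -0.1 0 0 0 1"

```text
time: 16.55
tool_pos: [0.4284, 0.0769, 0.1736]
orientation: [3.136, 0.701, 1.577]
ft_force: [0.8, -0.0, 0.8]
finger_gap: 1.0
gripper_force: 0.0
```

```bash
python3 - <<'E'
from plan import *
from m import cloud
s=arm.read_state(); print(s['tool_pos'],s['joint_pos'].round(2))
for n in('top','scene'):
    im=arm.get_image(n); X=cloud(im)
    q=X[(abs(X[...,0]-.43)<.07)&(abs(X[...,1]+.025)<.06)&(X[...,2]>.095)&(X[...,2]<.115)]
    print(n,len(q),q.mean(0),np.percentile(q,[2,98],axis=0).round(4))
Rm=Rt(75.5,0)
b=plan([.43,-.026,.20],Rm,1)
E
```

```text
[0.42843162 0.07686119 0.17364698] [ 0.45 -0.11  2.08 -0.62  1.53  0.59]
top 509 [ 0.42931166 -0.03074833  0.10197307] [[ 0.4024 -0.0574  0.0964]
 [ 0.4564 -0.0036  0.1069]]
scene 1 [ 0.40024334 -0.03022713  0.09725995] [[ 0.4002 -0.0302  0.0973]
 [ 0.4002 -0.0302  0.0973]]
-0.045 -0.002 0.025 0.009 0.063 0.023 1; -0.047 0 0.02 0.01 0.063 0.023 1; -0.049 0.003 0.015 0.009 0.063 0.022 1; -0.05 0.005 0.009 0.01 0.063 0.023 1; -0.05 0.007 0.004 0.009 0.063 0.023 1; -0.051 0.008 -0.002 0.01 0.062 0.023 1; -0.049 0.011 -0.008 0.009 0.063 0.022 1
```

>>> move_arm:
  rows: "-0.045 -0.002 0.025 0.009 0.063 0.023 1; -0.047 0 0.02 0.01 0.063 0.023 1; -0.049 0.003 0.015 0.009 0.063 0.022 1; -0.05 0.005 0.009 0.01 0.063 0.023 1; -0.05 0.007 0.004 0.009 0.063 0.023 1; -0.051 0.008 -0.002 0.01 0.062 0.023 1; -0.049 0.011 -0.008 0.009 0.063 0.022 1; 0 0 0 0 0 0 1; 0 0 0 0 0 0 1"

```text
time: 17.4
tool_pos: [0.4264, -0.0313, 0.1954]
orientation: [-3.134, 0.007, 1.309]
ft_force: [0.4, 0.4, 0.0]
finger_gap: 0.998
gripper_force: 0.0
```

```bash
python3 - <<'E'
from plan import *
s=arm.read_state(); print(s['tool_pos'],s['orientation'],s['joint_pos'].round(2))
Rm=Rt(75.5,0)
b=plan([.43,-.030,.15],Rm,1,vmax=.02); b=plan([.43,-.030,.053],Rm,1,start=b,vmax=.02)
E
```

```text
[ 0.42637704 -0.03129886  0.19536098] [-3.13440779  0.00661674  1.30911634] [-0.19 -0.38  2.14 -0.01  1.39  0.07]
0.003 0.004 0.05 -0.002 0.001 -0.002 1; 0.002 0.004 0.051 -0.001 0.002 -0.002 1; 0.003 0.003 0.05 -0.002 0.001 -0.001 1

0 0 0.065 0 0 0 1; 0 0 0.064 0 0 0 1; 0 0 0.065 0 0 0 1; 0 0 0.065 0 0 0 1; 0 0 0.064 0 0 0 1
```

>>> move_arm:
  rows: "0.003 0.004 0.05 -0.002 0.001 -0.002 1; 0.002 0.004 0.051 -0.001 0.002 -0.002 1; 0.003 0.003 0.05 -0.002 0.001 -0.001 1; 0 0 0 0 0 0 1; 0 0 0 0 0 0 1"

```text
time: 17.82
tool_pos: [0.4294, -0.0261, 0.1491]
orientation: [-3.139, 0.0, 1.326]
ft_force: [-0.7, -0.8, 0.9]
finger_gap: 0.996
gripper_force: 0.0
```

>>> move_arm:
  rows: "0 0 0.065 0 0 0 1; 0 0 0.064 0 0 0 1; 0 0 0.065 0 0 0 1; 0 0 0.065 0 0 0 1; 0 0 0.064 0 0 0 1; 0 0 0 0 0 0 1; 0 0 0 0 0 0 1"

```text
time: 18.4
tool_pos: [0.4305, -0.0267, 0.0539]
orientation: [-3.141, -0.0, 1.325]
ft_force: [-0.4, -0.0, -0.0]
finger_gap: 1.004
gripper_force: 0.0
```

```bash
python3 - <<'E'
from plan import *
s=arm.read_state(); r=R.from_euler('xyz',s['orientation']); print(s['tool_pos'],r.apply([0,0,1]).round(4))
b=plan([.43,-.030,.053],Rt(75.5,0),1,vmax=.02)
E
```

```text
[ 0.43049256 -0.02669979  0.05390773] [-1.e-04  3.e-04 -1.e+00]
-0.011 0.001 0.003 0 0 0.004 1
```

>>> move_arm:
  rows: "-0.011 0.001 0.003 0 0 0.004 1; 0 0 0 0 0 0 1; 0 0 0 0 0 0 -1; 0 0 0 0 0 0 -1; 0 0 0 0 0 0 -1; 0 0 0 0 0 0 -1; 0 0 0 0 0 0 -1; 0 0 0 0 0 0 -1; 0 0 0 0 0 0 -1; 0 0 -0.05 0 0 0 -1; 0 0 -0.06 0 0 0 -1; 0 0 -0.06 0 0 0 -1"
  force: 25

```text
time: 19.4
tool_pos: [0.429, -0.0304, 0.1034]
orientation: [-3.14, -0.0, 1.317]
ft_force: [0.2, 0.2, -1.6]
finger_gap: 0.698
gripper_force: 25.0
```

```bash
python3 - <<'E'
from plan import *
s=arm.read_state(); r=R.from_euler('xyz',s['orientation']); print(s['tool_pos'],r.apply([0,0,1]).round(4))
p=LP(.002,.103,.105); print(p); b=plan(p,Rt(75.5,0),-1,vmax=.02)
E
```

```text
[ 0.42903855 -0.03035168  0.10344249] [-1.5e-03  8.0e-04 -1.0e+00]
[ 0.54403884 -0.1135574   0.105     ]
-0.022 0.055 -0.001 0 0 0 -1; -0.021 0.055 0 0 0 0 -1; -0.022 0.055 -0.001 0 0 0 -1; -0.021 0.055 -0.001 -0.001 0 0 -1; -0.022 0.055 -0.001 0 0 0 -1; -0.021 0.056 0 0 0 0 -1; -0.022 0.055 -0.001 0 0 0 -1; -0.021 0.055 -0.001 0 0 0 -1
```

>>> move_arm:
  rows: "-0.057 0 -0.002 0 0 0 -1; -0.058 0 -0.002 0 0 0 -1; -0.057 0.03 -0.002 0 0 0 -1; 0 0.063 0 0 0 0 -1; 0 0.07 0 0 0 0 -1; 0 0.07 0 0 0 0 -1; 0 0.07 0 0 0 0 -1; 0 0.07 0 0 0 0 -1; 0 0.04 0 0 0 0 -1; 0 0.028 0 0 0 0 -1; 0 0 0 0 0 0 -1; 0 0 0 0 0 0 -1"

```text
time: 20.4
tool_pos: [0.5447, -0.1136, 0.1053]
orientation: [-3.141, -0.001, 1.317]
ft_force: [-0.3, -0.3, -1.8]
finger_gap: 0.701
gripper_force: 25.0
```

```bash
python3 - <<'E'
from plan import *
s=arm.read_state(); r=R.from_euler('xyz',s['orientation']); d=s['tool_pos']-K; print(d@V,d@U,d[2],r.apply([0,0,1]).round(4))
b=plan(LP(.002,.103,.068),Rt(75.5,0),-1,vmax=.006)
E
```

```text
0.0025971440560317452 0.10315499986844116 0.10531660428401679 [-3.e-04  7.e-04 -1.e+00]
0 0 0.018 0 0 0 -1; 0 -0.001 0.018 0 0 0 -1; 0 0 0.017 0 0 0 -1; 0 0 0.018 0 0 0 -1; 0 0 0.018 0 0 0 -1; -0.001 -0.001 0.018 0 0 0 -1; 0 0 0.017 0 0 0 -1
```

>>> move_arm:
  rows: "0 0 0.018 0 0 0 -1; 0 -0.001 0.018 0 0 0 -1; 0 0 0.017 0 0 0 -1; 0 0 0.018 0 0 0 -1; 0 0 0.018 0 0 0 -1; 0 -0.001 0.018 0 0 0 -1; 0 0 0.017 0 0 0 -1; 0 0 0.006 0 0 0 -1; 0 0 0 0 0 0 -1; 0 0 0 0 0 0 -1"

```text
time: 21.23
tool_pos: [0.5448, -0.1136, 0.067]
orientation: [3.14, -0.001, 1.317]
ft_force: [-0.5, 1.1, -0.9]
finger_gap: 0.7
gripper_force: 25.0
```

>>> move_arm:
  rows: "0 0 0.005 0 0 0 -1; 0 0 0 0 0 0 -1; 0 0 0 0 0 0 -1"

```text
time: 21.48
tool_pos: [0.5449, -0.1136, 0.0657]
orientation: [3.14, -0.001, 1.317]
ft_force: [0.5, -0.8, -2.4]
finger_gap: 0.703
gripper_force: 25.0
```

>>> move_arm:
  rows: "0 0 0.005 0 0 0 -1; 0 0 0 0 0 0 -1; 0 0 0 0 0 0 -1"

```text
time: 21.73
tool_pos: [0.5447, -0.1136, 0.064]
orientation: [3.14, -0.001, 1.317]
ft_force: [-0.2, 1.0, -2.2]
finger_gap: 0.704
gripper_force: 25.0
```

>>> move_arm:
  rows: "0 0 0.004 0 0 0 -1; 0 0 0 0 0 0 -1; 0 0 0 0 0 0 -1"

```text
time: 21.98
tool_pos: [0.5451, -0.1137, 0.0633]
orientation: [3.14, -0.0, 1.317]
ft_force: [0.3, 1.0, 2.4]
finger_gap: 0.701
gripper_force: 25.0
```

>>> move_arm:
  rows: "0 0 0.004 0 0 0 -1; 0 0 0 0 0 0 -1; 0 0 0 0 0 0 -1"

```text
time: 22.23
tool_pos: [0.5451, -0.1136, 0.0632]
orientation: [3.14, -0.001, 1.317]
ft_force: [-3.1, 0.8, 7.7]
finger_gap: 0.702
gripper_force: 25.0
```

>>> move_arm:
  rows: "0 0 0 0 0 0 1; 0 0 0 0 0 0 1; 0 0 0 0 0 0 1; 0 0 0 0 0 0 1; 0 0 0 0 0 0 1; 0 0 0 0 0 0 1; 0 0 -0.06 0 0 0 1; 0 0 -0.09 0 0 0 1; 0 0 -0.1 0 0 0 1; 0 0 -0.1 0 0 0 1; 0 0 -0.1 0 0 0 1; 0 0 0 0 0 0 1"

```text
time: 23.23
tool_pos: [0.5483, -0.1147, 0.2045]
orientation: [3.128, -0.0, 1.317]
ft_force: [1.0, 0.0, 1.2]
finger_gap: 0.998
gripper_force: 0.0
```

```bash
python3 - <<'E'
from plan import *
from m import cloud
s=arm.read_state(); print(s['tool_pos'])
im=arm.get_image('wrist'); T=np.eye(4); T[:3,:3]=R.from_euler('xyz',s['orientation']).as_matrix(); T[:3,3]=s['tool_pos']; im['T']=T@im['mount']
X=cloud(im); d=X-K; L=np.stack([d@V,d@U,X[...,2]],-1)
a=arm.get_image('top'); cv2.imwrite('pics/w4.png',cv2.resize(np.hstack([im['pixels'][:,130:510,::-1],a['pixels'][:,180:450,::-1]]),None,fx=1.2,fy=1.2))
X=cloud(a); d=X-K; L2=np.stack([d@V,d@U,X[...,2]],-1)
for n,M in(('w',L),('t',L2)):
  for lo,hi,z0,z1 in((.06,.145,.105,.125),(.145,.225,.105,.125),(-.03,.03,.079,.095),(.04,.07,.06,.078),(.29,.37,.105,.125),(.37,.44,.105,.125)):
    q=M[(M[...,1]>lo)&(M[...,1]<hi)&(abs(M[...,0])<.045)&(M[...,2]>z0)&(M[...,2]<z1)]
    if len(q): print(n,lo,len(q),q.mean(0).round(4),np.percentile(q,[2,98],axis=0)[:,:2].round(4).tolist())
plan(LP(.002,-.015,.20),Rt(75.5,0),1)
E
```

```text
[ 0.5482629  -0.11468684  0.20448901]
w 0.06 3214 [0.0025 0.1051 0.1139] [[-0.025, 0.0768], [0.0299, 0.1324]]
w 0.145 4105 [0.0021 0.1857 0.114 ] [[-0.0255, 0.1578], [0.0295, 0.2126]]
w -0.03 258 [0.0017 0.0048 0.085 ] [[-0.0091, -0.0028], [0.0117, 0.0114]]
w 0.04 420 [0.0019 0.052  0.0691] [[-0.0325, 0.0492], [0.0358, 0.0543]]
t 0.06 10 [0.0104 0.1255 0.1126] [[0.0018, 0.1242], [0.0218, 0.1269]]
t 0.145 501 [0.0006 0.1845 0.1122] [[-0.0272, 0.1574], [0.0288, 0.2124]]
t -0.03 1 [0.0069 0.0082 0.0819] [[0.0069, 0.0082], [0.0069, 0.0082]]
t 0.29 494 [0.0006 0.3335 0.112 ] [[-0.0273, 0.3062], [0.0286, 0.3617]]
t 0.37 474 [0.0012 0.4132 0.1119] [[-0.0268, 0.387], [0.0292, 0.4384]]
-0.131 -0.001 -0.002 0.001 0 0 1; -0.131 -0.002 -0.002 0.001 0 0 1; -0.131 -0.002 -0.001 0.001 0 0 1
```

View pics/w4.png

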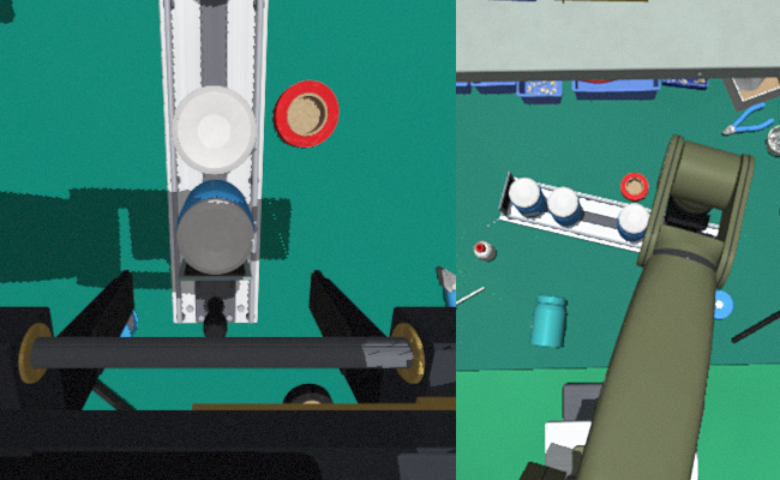

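Both dispensers stand in the lane: D's cap at left-crop (215,232), C's at (213,128). B and A are undisturbed. Next is the knob at (215,315).

```bash
python3 - <<'E'
from plan import *
b=plan(LP(.0018,.002,.13),Rt(75.5,0),1,vmax=.035); plan(LP(.0018,.002,.066),Rt(75.5,0),1,start=b,vmax=.02)
E
```

```text
-0.084 -0.002 0.057 0.001 0 0 1; -0.084 -0.001 0.057 0.001 0 0 1; -0.085 -0.002 0.057 0 0 0 1; -0.084 -0.001 0.057 0.001 0 0 1

0 0 0.053 0 0 0 1; 0 0 0.054 0 0 0 1; 0 0 0.053 0 0 0 1; 0 0 0.053 0 0 0 1
```

>>> move_arm:
  rows: "-0.084 -0.002 0.057 0.001 0 0 1; -0.084 -0.001 0.057 0.001 0 0 1; -0.085 -0.002 0.057 0 0 0 1; -0.084 -0.001 0.057 0.001 0 0 1; 0 0 0.053 0 0 0 1; 0 0 0.054 0 0 0 1; 0 0 0.053 0 0 0 1; 0 0 0.053 0 0 0 1; 0 0 0 0 0 0 1; 0 0 0 0 0 0 1"

```text
time: 24.17
tool_pos: [0.5153, -0.2099, 0.0616]
orientation: [-3.133, -0.002, 1.317]
ft_force: [0.1, 0.1, -0.5]
finger_gap: 1.001
gripper_force: 0.0
```

```bash
python3 - <<'E'
from plan import *
s=arm.read_state(); d=s['tool_pos']-K; print(d@V,d@U,d[2],s['orientation'],s['ft_force'].round(1))
plan(LP(.0018,.002,.066),Rt(75.5,0),1,vmax=.02)
E
```

```text
-0.0017667670843630598 0.0025401508081402133 0.061637567770247315 [-3.13304824e+00 -1.78913663e-03  1.31694400e+00] [ 0.1  0.1 -0.5]
-0.002 0.012 -0.015 -0.005 -0.001 0 1
```

Correct by 4 mm, grip the knob, then push slowly.

>>> move_arm:
  rows: "-0.002 0.012 -0.015 -0.005 -0.001 0 1; 0 0 0 0 0 0 -1; 0 0 0 0 0 0 -1; 0 0 0 0 0 0 -1; 0 0 0 0 0 0 -1; 0 0 0 0 0 0 -1; 0 0 0 0 0 0 -1; 0 0 0 0 0 0 -1; 0 0 0 0 0 0 -1; 0 0 0 0 0 0 -1; 0 0 0 0 0 0 -1"
  force: 30

```text
time: 25.08
tool_pos: [0.5206, -0.2124, 0.0687]
orientation: [3.137, 0.001, 1.317]
ft_force: [-0.8, 0.4, 0.2]
finger_gap: 0.357
gripper_force: 0.0
```

```bash
python3 - <<'E'
from plan import *
s=arm.read_state(); d=s['tool_pos']-K; print(d@V,d@U,d[2],s['orientation'],s['ft_force'].round(1),s['finger_gap']*95)
plan(LP(d@V,d@U+.12,d[2]),R.from_euler('xyz',s['orientation']),-1,vmax=.004)
E
```

```text
0.0039251322265633215 0.0014368299578636269 0.06870581553873778 [3.13716026e+00 1.01675463e-03 1.31698574e+00] [-0.8  0.4  0.2] 33.9453450389664
0.013 0 0 0 0 0 -1; 0.014 0 0 0 0 0 -1; 0.013 0 0 0 0 0 -1; 0.013 0 0 0 0 0 -1; 0.014 0 0 0 0 0 -1; 0.013 0 0 0 0 0 -1; 0.013 0 0 0 0 0 -1; 0.014 0 0 0 0 0 -1; 0.013 0 0 0 0 0 -1; 0.013 0 0 0 0 0 -1; 0.014 0 0 0 0 0 -1; 0.013 0 0 0 0 0 -1

0.013 0 0 0 0 0 -1; 0.014 0 0 0 0 0 -1; 0.013 0 0 0 0 0 -1; 0.013 0 0 0 0 0 -1; 0.014 0 0 0 0 0 -1; 0.013 0 0 0 0 0 -1; 0.013 0 0 0 0 0 -1; 0.014 0 0 0 0 0 -1; 0.013 0 0 0 0 0 -1; 0.013 0 0 0 0 0 -1; 0.014 0 0 0 0 0 -1; 0.013 -0.001 0 0 0 0 -1

0.013 0 0 0 0 0 -1; 0.014 0 0 0 0 0 -1; 0.013 0 0 0 0 0 -1; 0.013 0 0 0 0 0 -1; 0.014 0 0 0 0 0 -1; 0.013 0 0 0 0 0 -1
```

>>> move_arm:
  rows: "0 -0.007 0.005 0 0 0 -1; 0 0 0 0 0 0 -1; 0 0 0 0 0 0 -1; 0 0 0 0 0 0 -1; 0 0 0 0 0 0 -1; 0 0 0 0 0 0 -1"

```text
time: 25.58
tool_pos: [0.5185, -0.2118, 0.067]
orientation: [3.137, 0.001, 1.317]
ft_force: [1.3, -1.5, -2.7]
finger_gap: 0.237
gripper_force: 30.0
```

>>> move_arm:
  rows: "0.013 0 0 0 0 0 -1; 0.014 0 0 0 0 0 -1; 0.013 0 0 0 0 0 -1; 0.013 0 0 0 0 0 -1; 0.014 0 0 0 0 0 -1; 0.013 0 0 0 0 0 -1"

```text
time: 26.08
tool_pos: [0.5246, -0.1884, 0.067]
orientation: [3.137, 0.002, 1.317]
ft_force: [0.9, -3.8, -5.4]
finger_gap: 0.236
gripper_force: 30.0
```

Knob is gripped (22.5 mm) and the drag is about 4 N, as expected. Continuing.

>>> move_arm:
  rows: "0.013 0 0 0 0 0 -1; 0.014 0 0 0 0 0 -1; 0.013 0 0 0 0 0 -1; 0.013 0 0 0 0 0 -1; 0.014 0 0 0 0 0 -1; 0.013 0 0 0 0 0 -1; 0.013 0 0 0 0 0 -1; 0.014 0 0 0 0 0 -1; 0.013 0 0 0 0 0 -1; 0.013 0 0 0 0 0 -1; 0.014 0 0 0 0 0 -1; 0.013 0 0 0 0 0 -1"

```text
time: 27.08
tool_pos: [0.5366, -0.1421, 0.067]
orientation: [3.137, 0.002, 1.317]
ft_force: [1.5, -5.0, -5.5]
finger_gap: 0.239
gripper_force: 30.0
```

>>> move_arm:
  rows: "0.01 0 0 0 0 0 -1; 0.01 0 0 0 0 0 -1; 0.01 0 0 0 0 0 -1; 0.01 0 0 0 0 0 -1; 0.01 0 0 0 0 0 -1; 0.01 0 0 0 0 0 -1; 0.01 0 0 0 0 0 -1; 0.01 0 0 0 0 0 -1; 0.01 0 0 0 0 0 -1; 0.01 0 0 0 0 0 -1; 0.01 0 0 0 0 0 -1; 0 0 0 0 0 0 -1"

```text
time: 28.08
tool_pos: [0.5449, -0.1098, 0.067]
orientation: [3.137, 0.001, 1.317]
ft_force: [2.0, -3.1, -4.8]
finger_gap: 0.242
gripper_force: 30.0
```

```bash
python3 - <<'E'
from plan import *
from m import cloud
s=arm.read_state(); d=s['tool_pos']-K; print(d@V,d@U,d[2],s['ft_force'].round(1))
im=arm.get_image('scene'); cv2.imwrite('pics/s5.png',cv2.resize(im['pixels'][100:300,180:420,::-1],None,fx=2.5,fy=2.5))
E
```

```text
0.001956306724760245 0.10681934642293943 0.06701279263543866 [ 2.  -3.1 -4.8]
```

View pics/s5.png

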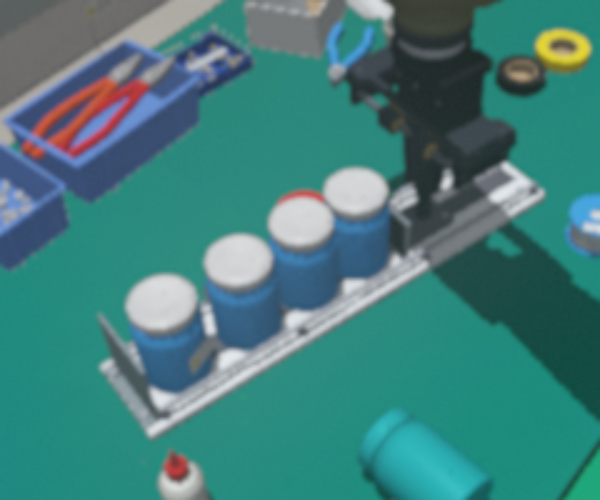

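All four pots are upright in the row and about 36 mm of travel remains.

>>> move_arm:
  rows: "0.01 0 0 0 0 0 -1; 0.01 0 0 0 0 0 -1; 0.01 0 0 0 0 0 -1; 0.01 0 0 0 0 0 -1; 0.01 0 0 0 0 0 -1; 0.01 0 0 0 0 0 -1; 0.01 0 0 0 0 0 -1; 0.01 0 0 0 0 0 -1; 0.01 0 0 0 0 0 -1; 0 0 0 0 0 0 -1"

```text
time: 28.97
tool_pos: [0.5516, -0.0845, 0.067]
orientation: [3.137, 0.002, 1.317]
ft_force: [1.9, -4.5, -5.4]
finger_gap: 0.24
gripper_force: 30.0
```

>>> move_arm:
  rows: "0.005 0 0 0 0 0 -1; 0.005 0 0 0 0 0 -1; 0.005 0 0 0 0 0 -1; 0 0 0 0 0 0 -1; 0 0 0 0 0 0 -1"

```text
time: 29.38
tool_pos: [0.5526, -0.0806, 0.067]
orientation: [3.137, 0.003, 1.317]
ft_force: [2.1, -5.8, -4.5]
finger_gap: 0.242
gripper_force: 30.0
```

>>> move_arm:
  rows: "0.005 0 0 0 0 0 -1; 0.005 0 0 0 0 0 -1; 0.003 0 0 0 0 0 -1; 0 0 0 0 0 0 -1; 0 0 0 0 0 0 -1"

```text
time: 29.8
tool_pos: [0.5535, -0.0772, 0.067]
orientation: [3.137, 0.004, 1.317]
ft_force: [0.8, -7.8, -5.1]
finger_gap: 0.24
gripper_force: 30.0
```

>>> move_arm:
  rows: "0.003 0 0 0 0 0 -1; 0.003 0 0 0 0 0 -1; 0 0 0 0 0 0 -1; 0 0 0 0 0 0 -1"

```text
time: 30.13
tool_pos: [0.5535, -0.0769, 0.067]
orientation: [3.137, 0.007, 1.318]
ft_force: [-1.0, -13.3, -3.6]
finger_gap: 0.237
gripper_force: 30.0
```

Snug against the stop (force rises and motion halts at about 0.139 m). Releasing and withdrawing upward.

>>> move_arm:
  rows: "0 0 0 0 0 0 1; 0 0 0 0 0 0 1; 0 0 0 0 0 0 1; 0 0 0 0 0 0 1; 0 0 0 0 0 0 1; 0 0 0 0 0 0 1; 0 0 -0.06 0 0 0 1; 0 0 -0.09 0 0 0 1; 0 0 -0.1 0 0 0 1; 0 0 -0.1 0 0 0 1; 0 0 -0.1 0 0 0 1; 0 0 0 0 0 0 1"

```text
time: 31.13
tool_pos: [0.5574, -0.0744, 0.2102]
orientation: [3.125, 0.0, 1.317]
ft_force: [1.0, 0.2, 0.9]
finger_gap: 0.985
gripper_force: 0.0
```

>>> move_arm:
  rows: "-0.1 0 -0.03 0 0 0 1; -0.13 0 -0.03 0 0 0 1; -0.13 0 0 0 0 0 1; -0.13 0 0 0 0 0 1; 0 0 0 0 0 0 1; 0 0 0 0 0 0 1"

```text
time: 31.63
tool_pos: [0.5161, -0.2175, 0.2199]
orientation: [3.138, 0.0, 1.314]
ft_force: [-0.0, 0.1, 0.1]
finger_gap: 1.0
gripper_force: 0.0
```

```bash
python3 - <<'E'
from plan import *
from m import cloud
a=arm.get_image('top'); X=cloud(a); d=X-K; L=np.stack([d@V,d@U,X[...,2]],-1)
from scipy import ndimage
m=(abs(L[...,0])<.045)&(L[...,1]>.1)&(L[...,1]<.46)&(L[...,2]>.105)&(L[...,2]<.125)
lab,n=ndimage.label(m)
for i in range(1,n+1):
    q=L[lab==i]
    if len(q)>30:
        A=np.c_[q[:,:2],np.ones(len(q))]; print(len(q),q.mean(0).round(4),'slope',np.linalg.lstsq(A,q[:,2],rcond=None)[0][:2].round(3))
for z0,z1,lo,hi in((.079,.095,.11,.18),(.06,.076,.17,.21)):
    q=L[(abs(L[...,0])<.04)&(L[...,1]>lo)&(L[...,1]<hi)&(L[...,2]>z0)&(L[...,2]<z1)]; print(len(q),q.mean(0).round(4))
s=arm.get_image('scene'); cv2.imwrite('pics/s6.png',np.hstack([cv2.resize(s['pixels'][100:300,180:420,::-1],None,fx=1.6,fy=1.6),cv2.resize(a['pixels'][100:300,180:420,::-1],None,fx=1.6,fy=1.6)]))
E
```

```text
497 [-0.0008  0.426   0.112 ] slope [-0.004  0.003]
498 [-0.002   0.3589  0.112 ] slope [ 0.008 -0.003]
498 [0.0049 0.2926 0.1121] slope [ 0.012 -0.001]
495 [0.0038 0.2263 0.112 ] slope [-0.001 -0.007]
62 [-0.0002  0.1382  0.0846]
73 [-0.0011  0.1905  0.0678]
```

View pics/s6.png

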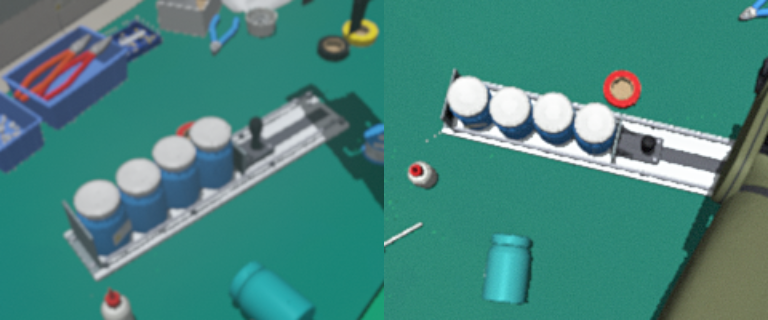

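All four stand upright at 66–67 mm spacing, with the follower at about 0.139 m and the other things untouched.

```bash
python3 -c "
from cell import arm
print(arm.job_done())"
```

```text
the job is handed in; nothing more can be done
None
```

I stood both toppled dispensers upright in the lane and slid the follower up to about 0.139 m, so all four are snug against the end stop. The last images showed the other items undisturbed, and I handed the job in at about 32 s; no verdict came back.

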